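# Balance check done: put the stacked check weights back in their cases

### The job

The balance check is finished: take apart the stack of four check weights on the balance pan and put each weight back into its own case, lying flat on the felt in the well that was made for it. Set the weights down, do not drop them, and leave the Petri dish of seeds undisturbed.

Things in the scene. Friction and masses are not known exactly. Their poses are not given: they have to be found in the camera images.
- w500_center (a point): 500 g check weight: plain flat brushed-steel cylinder, 56 mm diameter, 25.5 mm high, loose; at the start bottom of the stack, standing on the balance pan. The point is its centre, half-way up (12.75 mm above its underside); z points up along its axis.
- w200_center (a point): 200 g check weight: plain flat brass cylinder, 42 mm diameter, 17 mm high, loose; at the start second from the bottom, standing on the 500 g weight. The point is its centre, half-way up (8.5 mm above its underside); z points up along its axis.
- w100_center (a point): 100 g check weight: plain flat steel cylinder, 30 mm diameter, 18 mm high, loose; at the start third from the bottom, standing on the 200 g weight. The point is its centre, half-way up (9 mm above its underside); z points up along its axis.
- w50_center (a point): 50 g check weight: plain flat brass cylinder, 22 mm diameter, 16 mm high, loose; at the start top of the stack, standing on the 100 g weight. The point is its centre, half-way up (8 mm above its underside); z points up along its axis.
- case500: case for the 500 g weight: round turned-wood case base with a shallow well lined with blue felt, 86 mm outside diameter, 14 mm high, fixed. Well: 72 mm inside diameter, felt floor 10 mm above the bench, so the rim stands only 4 mm above the felt (fingers wider than the 8 mm gap round the weight must stay above the rim). Origin at the centre of its underside, on the bench; z up.
- case200: case for the 200 g weight: round turned-wood case base with a shallow well lined with red felt, 72 mm outside diameter, 14 mm high, fixed. Well: 58 mm inside diameter, felt floor 10 mm above the bench, so the rim stands only 4 mm above the felt (fingers wider than the 8 mm gap round the weight must stay above the rim). Origin at the centre of its underside, on the bench; z up.
- case100: case for the 100 g weight: round turned-wood case base with a shallow well lined with green felt, 60 mm outside diameter, 14 mm high, fixed. Well: 46 mm inside diameter, felt floor 10 mm above the bench, so the rim stands only 4 mm above the felt (fingers wider than the 8 mm gap round the weight must stay above the rim). Origin at the centre of its underside, on the bench; z up.
- case50: case for the 50 g weight: round turned-wood case base with a shallow well lined with yellow felt, 52 mm outside diameter, 14 mm high, fixed. Well: 38 mm inside diameter, felt floor 10 mm above the bench, so the rim stands only 4 mm above the felt (fingers wider than the 8 mm gap round the weight must stay above the rim). Origin at the centre of its underside, on the bench; z up.
- balance: white compact laboratory balance, fixed, 200 mm deep (x) by 150 mm wide (y), housing 40 mm high; round dark metal pan of 116 mm diameter, its top 52 mm above the bench, pan centre 30 mm from the origin along the balance's +x. Origin on the bench under the middle of the housing; the display and keys are at its -x end. The four weights stand on the pan in one stack, largest at the bottom, about 3 mm off-centre from one another at most.
- petri: open glass Petri dish with a few dark seeds on white paper, 86 mm diameter, 13 mm high, loose; must be left alone. Origin at the centre of its underside; z up.
Things that resemble listed ones, but are neither listed nor needed, are in the scene too. What is shaped like the case500 but pink or yellow is not meant.

How it is judged:
By the outcome, as a careful person would: the job done as asked, in the order asked, and still so for the second after the job is handed in, with the robot touching nothing.
It also fails if it takes over 96 s, if anything falls off the work surface, if the arm or the gripper's body presses on something with over 40 N, if the wrist force passes 120 N, or if a joint passes its speed limit or range.

### The arm

A 6-joint arm with a two-finger parallel gripper is mounted at the origin on the work surface. World frame = base frame: x ahead of the robot, y to its left, z up, the work surface at z = 0. Lengths are in m, angles in rad, forces in N, time in s.
With the tool pointing down it reaches from about 0.325 to 0.925 m from the base axis. Payload 3.1 kg.
Tool frame: the origin (TCP) lies between the finger pads; the fingertips stand ahead of it and the grasp point (between the pads) lies 11 mm behind it (nose_length is the z of the fingertips in the tool frame, in m); z points along the fingers, y is the line along which they close (so a half turn about z gives the same grasp; the last joint's range is limited). The gripper opens to 85 mm and grips with 20 to 120 N. Pads are 22 mm wide; open, the fingers measure 114 mm over their backs; the gripper's body (76 mm by 85 mm) begins 54 mm behind the grasp point. The pads swing forward as they close: fully open they stand 13 mm farther back than shut.
Start: joints at [-1.314, 0.217, 1.613, -0, 1.311, -0.112], TCP at [0.225, -0.583, 0.239] pointing down, gripper open.
Joint ranges: [-2.75, 2.75], [-0.78, 2.1], [0.31, 2.55], [-1.13, 4.27], [0.13, 2.63], [-2.58, 2.58]. Speed limits (rad/s): [2.79, 2.79, 3.14, 3.14, 3.14, 3.14].

### API

Orientations are given as [roll, pitch, yaw] about the fixed x, y, z axes, in that order (R = Rz(yaw) Ry(pitch) Rx(roll)).
In Python, from cell import * gives the robot as it stands.
- The arm moves only by the tool jog_arm, never from a script. Its argument "steps" is a list of rows, each an object with "translation": the shift along the world's x, y, z in m, a list of three; "spin": the turn about the world's z in degrees; "gripper": the finger opening in m, from 0 to 0.0854. A call has 1 to 8 rows; each row shifts and turns the commanded pose from where the row before left it; what a row does not reach is not made up. A row lasts 1/8 s, in which the tool goes at most 62.5 mm and 10.7 degrees, less where a joint would pass 70% of its speed; a pose out of reach is approached as far as the arm can. A call is refused whole if a number of a shift passes 0.0625 or a number of a turn 10.7, either way. A call with a gripper value outside its range is refused whole. The fingers move at their own pace and stop on an object; the grip force is fixed at half the most. Time passes only in rows, so rows that do not move let the fingers close. It gives the time, the measured TCP pose, the force, the opening and the grip force at its end, in the units of the state.
- get_obs(): the state, without advancing time (a new reading comes with each control period).
- get_image(name): name is "scene" or "top"; returns the picture (420x560x3 uint8, red, green, blue); there is no depth.
- camera_params(name): a dict with "K" (3x3 intrinsics, pixels), "origin" and "rotation" of the camera in the world. Camera axes: x right, y up, looking along -z (the intrinsics and any distortion apply to the point x, -y, -z); pixel columns grow to the right and rows downward; lengths in m; the calibration is good to about 2 mm. A picture is of the moment at which its call begins. camera_params takes no time and is no camera call.
- finish_job(): hands the job in; it is judged then, once.
The state is a dict: "time_s": time; "qpos": joint angles; "qvel": joint speeds; "joint_efforts": joint torques, N m; "position": TCP position; "eef_rot": TCP orientation; "ft_force": force on the tool from outside, world axes, zero at the start; "moment": the same for the moment, N m; "gripper_width": finger opening in m; "gripper_force": force on a finger pad.
Only numpy, scipy, OpenCV 4.12 (cv2) and the standard library are available. Lean on these libraries where they do the work, as an engineer would, in place of code of your own. Each camera call takes 0.05 s, during which the arm holds its last target. There are 200 camera calls.

## Working session

There is one attempt and no reset: what is moved stays moved. The work goes in short steps, Python scripts to look and compute and a tool call to move; the robot and the scene stay as the last step left them, time stands still between calls to the robot, and variables do not carry over. Pictures are saved under pics/ and viewed, at most 14 in all, crops included, and the job is handed in when it is done.

Besides the shell and the picture viewer there is one more tool, called after "Emit:" as name([rows], argument=value, ...), one row to a line, values as JSON. jog_arm: Moves the arm, as the interface text tells. Its arguments: {"type":"object","properties":{"steps":{"type":"array"}},"required":["steps"]}

```bash
mkdir -p pics; python3 - <<'E'
from cell import *
import cv2
for n in("scene","top"):
    im=get_image(n); cv2.imwrite(f"pics/{n}0.png",im[:,:,::-1]); p=camera_params(n); print(n,p)
o=get_obs();print(o)
E
```

```text
scene {'K': array([[430.70387304,   0.        , 280.3831878 ],
       [  0.        , 430.70387304, 212.07754675],
       [  0.        ,   0.        ,   1.        ]]), 'origin': array([ 1.13215816, -0.3446521 ,  0.69692627]), 'rotation': array([0.90740924, 0.01330551, 1.01454238])}
top {'K': array([[379.45800294,   0.        , 274.2711648 ],
       [  0.        , 379.45800294, 212.02081188],
       [  0.        ,   0.        ,   1.        ]]), 'origin': array([0.27685394, 0.03323665, 1.09618922]), 'rotation': array([ 0.19073139,  0.00964755, -1.56132125])}
{'time_s': 0.1, 'qpos': array([-1.31419372e+00,  2.17703331e-01,  1.61474568e+00,  2.26984299e-05,
        1.31131248e+00, -1.12199143e-01]), 'qvel': array([-4.65907763e-04, -2.94395032e-05, -3.03687589e-03,  7.02174593e-04,
        1.43722484e-03, -5.05077895e-04]), 'joint_efforts': array([-2.09234404e-04, -3.98073649e+01, -3.04971635e+01, -1.40679249e-04,
        4.26383005e-03, -9.04138204e-06]), 'position': array([ 0.22515878, -0.58227932,  0.23809819]), 'eef_rot': array([-3.13943991e+00, -2.64618955e-04,  3.68795614e-01]), 'ft_force': array([-0.51232792,  0.04342764,  0.97689508]), 'moment': array([ 0.01500131, -0.04393923, -0.01978047]), 'gripper_force': 0.0, 'gripper_width': 0.0851808816063988}
```

View pics/scene0.png

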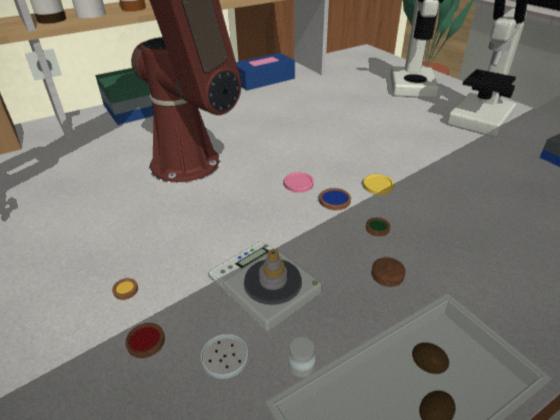

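View pics/top0.png

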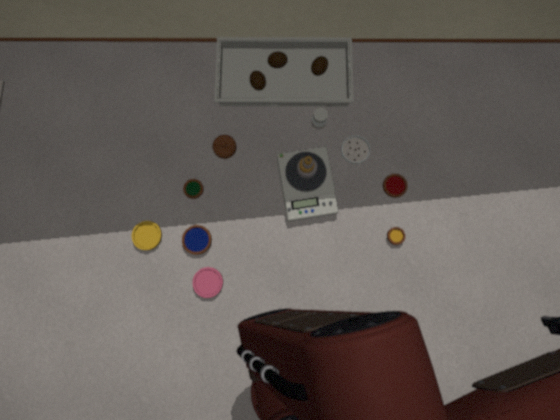

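Candidates (top image): blue felt with wood rim (196,239) is case500, with lookalikes at pink (208,283) and plain yellow (147,236). Red (395,185) is case200, and green (193,188) is case100. The small yellow with wood rim (396,236) is case50. The brown disc (224,146) is a lid or decoy, and the petri dish is at (355,150). The stack is at (307,165). I'll check these in a close crop.

```bash
cat > h.py <<'E'
from cell import *
import numpy as np, cv2
from scipy.spatial.transform import Rotation as R
def cam(n):
    p=camera_params(n); return p["K"],np.array(p["origin"]),R.from_euler("xyz",p["rotation"]).as_matrix()
def ray(n,u,v):
    K,o,M=cam(n); return o, M@np.array([(u-K[0,2])/K[0,0],-(v-K[1,2])/K[1,1],-1])
def atz(n,u,v,z):
    o,d=ray(n,u,v); return (o+d*(z-o[2])/d[2])
def proj(n,P):
    K,o,M=cam(n); c=M.T@(np.asarray(P)-o); return K[0,0]*c[0]/-c[2]+K[0,2], K[1,1]*c[1]/c[2]+K[1,2]
def crop(im,u,v,w,h,s): return cv2.resize(im[v:v+h,u:u+w],None,fx=s,fy=s,interpolation=cv2.INTER_CUBIC)
E
python3 - <<'E'
from h import *
s=cv2.imread("pics/scene0.png");t=cv2.imread("pics/top0.png")
g=lambda n,u,v,z:print(n,u,v,np.round(atz(n,u,v,z),4))
for nm,tp,sc in[("500",(196.5,239),(335,198.5)),("200",(395,185),(145.5,339)),("100",(193,188),(378,226)),("50",(396,236),(125,288)),("petri",(355,150),(224,355)),("pan",(306,172),(273,281))]:
    z=.052 if nm=="pan" else .014
    print(nm,np.round(atz("top",*tp,z),3),np.round(atz("scene",*sc,z),3))
A=crop(s,228,235,100,75,4);B=crop(t,270,140,80,60,5)
C=np.hstack([crop(t,178,221,37,37,5),crop(t,377,167,37,37,5),crop(t,175,170,37,37,5),crop(t,378,218,37,37,5)])
cv2.imwrite("pics/c1.png",np.vstack([np.hstack([A,B]),np.pad(C,((0,0),(0,60),(0,0)))]))
E
```

```text
500 [0.405 0.268 0.014] [0.414 0.263 0.014]
200 [ 0.569 -0.308  0.014] [ 0.577 -0.308  0.014]
100 [0.556 0.286 0.014] [0.563 0.282 0.014]
50 [ 0.418 -0.303  0.014] [ 0.428 -0.305  0.014]
petri [ 0.677 -0.194  0.014] [ 0.687 -0.199  0.014]
pan [ 0.596 -0.044  0.052] [ 0.611 -0.048  0.052]
```

View pics/c1.png

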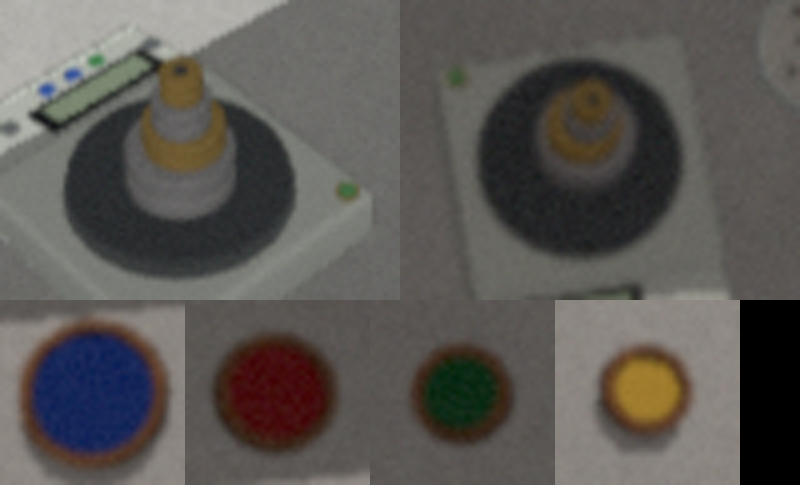

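The crop confirms the four wood-rimmed cases and the stack (50 g top at scene (273,250), top view (309,160)). The two cameras disagree by about 10 mm in x, so I'll move in and use the gripper, whose pose is known, as a reference.

Emit:
jog_arm([
  {"translation":[0.0375,0.0537,0],"spin":0,"gripper":0.0854},
  {"translation":[0.0375,0.0537,0],"spin":0,"gripper":0.0854},
  {"translation":[0.0375,0.0537,0],"spin":0,"gripper":0.0854},
  {"translation":[0.0375,0.0537,0],"spin":0,"gripper":0.0854},
  {"translation":[0.0375,0.0537,0],"spin":0,"gripper":0.0854},
  {"translation":[0.0375,0.0537,0],"spin":0,"gripper":0.0854},
  {"translation":[0.0375,0.0537,0],"spin":0,"gripper":0.04},
  {"translation":[0,0,0],"spin":0,"gripper":0.04},
])

```text
time_s: 1.1
position: [0.4773, -0.2204, 0.2388]
eef_rot: [-3.14, -0.0, 0.376]
ft_force: [-0.9, -0.3, -0.3]
gripper_width: 0.0513
gripper_force: 0.0
```

```bash
python3 - <<'E'
from h import *
import cell; print([x for x in dir(cell) if not x.startswith("_")], globals().get("nose_length"))
o=get_obs();p=o["position"];print(o["time_s"],p,o["eef_rot"],o["gripper_width"])
s=get_image("scene")[:,:,::-1].copy();t=get_image("top")[:,:,::-1].copy()
print([np.round(proj(n,p),1) for n in("scene","top")],"origin",proj("scene",[0,0,0]))
us,vs=map(int,proj("scene",p));ut,vt=map(int,proj("top",p))
a=lambda im,u,v:crop(im,max(u-50,0),max(v-60,0),100,100,4)
print(us-50,vs-60,ut-50,vt-60)
cv2.imwrite("pics/c2.png",np.hstack([a(s,us,vs),a(t,ut,vt)]))
E
```

```text
['PlanningError', 'camera_params', 'finish_job', 'get_image', 'get_obs', 'nose_length'] 0.008
1.1 [ 0.47729344 -0.22040402  0.23880817] [-3.14010753e+00 -2.69536642e-04  3.75542024e-01] 0.05130820229573051
[array([150.1, 201.3]), array([388.4, 198. ])] origin (np.float64(184.77686245215904), np.float64(162.99415834837646))
100 141 338 138
```

View pics/c2.png

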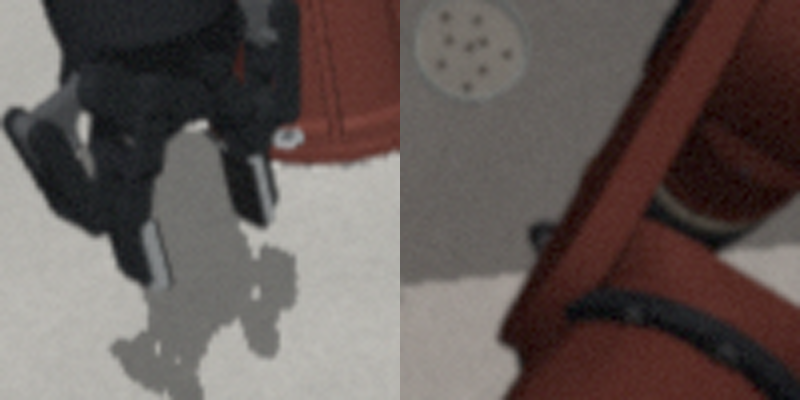

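The fingertips' midpoint in the scene view is about (152.5,205), against a predicted (150,205). The base origin also matches, so the scene camera is good and the top camera is biased. I'll take felt and stack positions from the scene view.

```bash
python3 - <<'E'
from h import *
Y=0.3755;p=np.array([.4773,-.2204,.2388]);tx=np.array([np.cos(Y),np.sin(Y),0]);ty=np.array([np.sin(Y),-np.cos(Y),0])
for nose in(.008,.003):
  print(nose,[np.round(proj("scene",p+tx*.011+s*ty*.0257-[0,0,nose]),1) for s in(1,-1)])
box={"500":(335,198),"200":(145,339),"100":(378,226),"50":(125,288)}
boxt={"500":(196,239),"200":(395,185),"100":(193,188),"50":(396,236)}
hue={"500":(105,130),"200":(170,190),"100":(45,85),"50":(17,32)}
for n,B in(("scene",box),("top",boxt)):
  im=cv2.imread(f"pics/{n}0.png");H=cv2.cvtColor(cv2.GaussianBlur(im,(3,3),0),cv2.COLOR_BGR2HSV)
  for k,(u,v) in B.items():
    h=H[v-22:v+22,u-22:u+22].astype(int); hh=h[...,0]; hh=np.where((hh<6)&(k=="200"),hh+180,hh)
    m=((hh>=hue[k][0])&(hh<=hue[k][1])&(h[...,1]>110)).astype(np.uint8)
    c=max(cv2.findContours(m,cv2.RETR_EXTERNAL,cv2.CHAIN_APPROX_NONE)[0],key=cv2.contourArea)
    M=cv2.moments(c);cu,cv_=M["m10"]/M["m00"]+u-22,M["m01"]/M["m00"]+v-22
    P=atz(n,cu,cv_,.010);d=cam(n)[1]-P;d[2]=0
    P2=P+ .5*.004*d/(cam(n)[1][2])
    print(n,k,np.round((cu,cv_),1),cv2.boundingRect(c)[2:],np.round(P2,4))
print("pan",atz("scene",273,280.5,.052),atz("top",306,171.6,.052),"50",atz("scene",273.3,252.5,.1285),atz("top",308.4,160,.1285))
E
```

```text
0.008 [array([143.6, 214.2]), array([165.9, 200.1])]
0.003 [array([143. , 211.9]), array([165.4, 197.9])]
scene 500 [334.7 197.1] (25, 13) [0.4069 0.2681 0.01  ]
scene 200 [144.3 338.7] (31, 25) [ 0.573  -0.3101  0.01  ]
scene 100 [377.8 225.1] (17, 9) [0.5581 0.2854 0.01  ]
scene 50 [124.3 287.1] (19, 13) [ 0.4228 -0.3051  0.01  ]
top 500 [196.  239.2] (23, 23) [0.4048 0.2699 0.01  ]
top 200 [395.  184.9] (19, 19) [ 0.5699 -0.3087  0.01  ]
top 100 [192.6 188.1] (14, 13) [0.5563 0.2874 0.01  ]
top 50 [396.1 235.3] (14, 14) [ 0.4208 -0.3042  0.01  ]
pan [ 0.60944995 -0.04734454  0.052     ] [ 0.59676026 -0.04438491  0.052     ] 50 [ 0.60980536 -0.04475625  0.1285    ] [ 0.60552014 -0.04529507  0.1285    ]
```

Emit:
jog_arm([
  {"translation":[0.0327,0.0438,0],"spin":0,"gripper":0.04},
  {"translation":[0.0327,0.0438,0],"spin":0,"gripper":0.04},
  {"translation":[0.0327,0.0438,0],"spin":0,"gripper":0.04},
  {"translation":[0.0327,0.0438,0],"spin":0,"gripper":0.04},
  {"translation":[0,0,-0.04],"spin":0,"gripper":0.04},
  {"translation":[0,0,-0.035],"spin":0,"gripper":0.04},
  {"translation":[0,0,0],"spin":0,"gripper":0.04},
])

```text
time_s: 2.08
position: [0.6032, -0.0504, 0.16]
eef_rot: [-3.137, 0.008, 0.366]
ft_force: [-0.8, 0.3, 0.2]
gripper_width: 0.0401
gripper_force: 0.0
```

```bash
cat > look.py <<'E'
from h import *
import sys
o=get_obs();p=o["position"];print(o["time_s"],p,o["eef_rot"],o["gripper_width"])
n,u,v,w,hh,sc,f=sys.argv[1:]
im=get_image(n)[:,:,::-1].copy()
cv2.imwrite(f"pics/{f}.png",crop(im,int(u),int(v),int(w),int(hh),int(sc)))
Y=o["eef_rot"][2];tx=np.array([np.cos(Y),np.sin(Y),0]);ty=np.array([np.sin(Y),-np.cos(Y),0])
print([np.round((np.array(proj(n,p+tx*.011+s*ty*o["gripper_width"]/2-[0,0,.008]))-[int(u),int(v)])*int(sc)) for s in(1,-1)])
E
python3 look.py scene 210 190 120 120 5 c3
```

```text
2.075 [ 0.60316204 -0.05041897  0.16001367] [-3.13715429  0.00791382  0.36637374] 0.0400930939114758
[array([283., 304.]), array([348., 245.])]
```

View pics/c3.png

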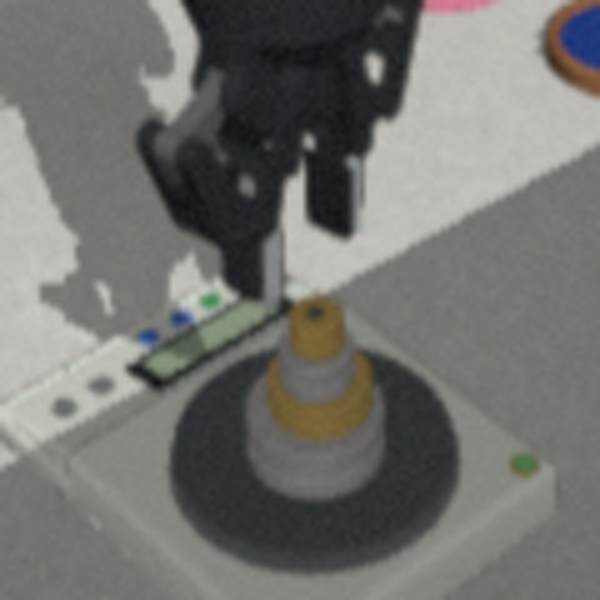

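The fingertips appear at about (285,303) and (352,238), matching the projected (283,304) and (348,245). The 50 g top at (316,313) gives stack xy ≈ (0.609,-0.045). Next I descend and grip.

Emit:
jog_arm([
  {"translation":[0.006,0.0055,0],"spin":0,"gripper":0.04},
  {"translation":[0,0,-0.018],"spin":0,"gripper":0.04},
  {"translation":[0,0,-0.015],"spin":0,"gripper":0.04},
  {"translation":[0,0,0],"spin":0,"gripper":0.04},
])

```text
time_s: 2.62
position: [0.6106, -0.0432, 0.1287]
eef_rot: [-3.139, 0.004, 0.369]
ft_force: [-0.7, 0.4, -0.5]
gripper_width: 0.0402
gripper_force: 0.0
```

Emit:
jog_arm([
  {"translation":[-0.001,-0.0015,-0.0015],"spin":0,"gripper":0.03},
  {"translation":[0,0,0],"spin":0,"gripper":0.015},
  {"translation":[0,0,0],"spin":0,"gripper":0.01},
  {"translation":[0,0,0],"spin":0,"gripper":0.01},
  {"translation":[0,0,0],"spin":0,"gripper":0.01},
])

```text
time_s: 3.25
position: [0.6119, -0.0451, 0.1302]
eef_rot: [3.141, -0.001, 0.369]
ft_force: [0.6, -0.2, 0.1]
gripper_width: 0.0182
gripper_force: 58.7
```

```bash
python3 look.py scene 230 210 90 80 7 c4
```

```text
3.25 [ 0.61187018 -0.0451491   0.13017078] [ 3.14119222e+00 -5.34038052e-04  3.68812434e-01] 0.01822279352771396
[array([318., 355.]), array([358., 317.])]
```

View pics/c4.png

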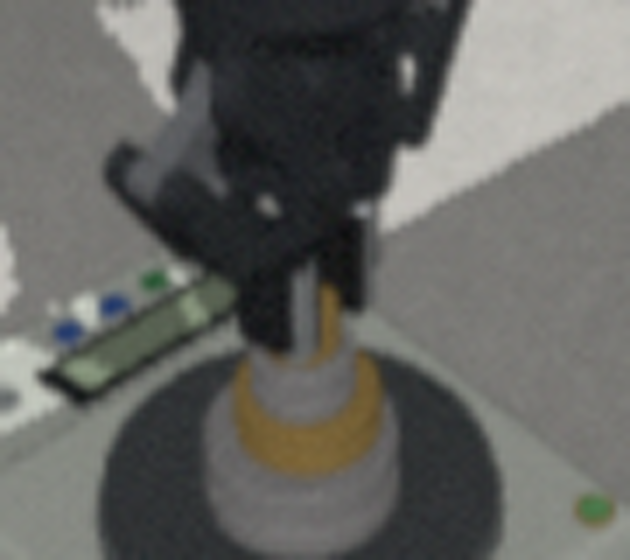

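The grip is on the 50 g weight, with the tips just above the 100 g. I'll lift it and carry it to case50.

Emit:
jog_arm([
  {"translation":[0,0,0.015],"spin":0,"gripper":0.01},
  {"translation":[0,0,0.03],"spin":0,"gripper":0.01},
  {"translation":[-0.0378,-0.0518,0],"spin":0,"gripper":0.01},
  {"translation":[-0.0378,-0.0518,0],"spin":0,"gripper":0.01},
  {"translation":[-0.0378,-0.0518,0],"spin":0,"gripper":0.01},
  {"translation":[-0.0378,-0.0518,0],"spin":0,"gripper":0.01},
  {"translation":[-0.0378,-0.0518,-0.03],"spin":0,"gripper":0.01},
  {"translation":[0,0,-0.04],"spin":0,"gripper":0.01},
])

```text
time_s: 4.3
position: [0.4307, -0.2978, 0.1109]
eef_rot: [3.135, -0.002, 0.363]
ft_force: [1.0, -0.4, -0.3]
gripper_width: 0.0182
gripper_force: 58.7
```

Emit:
jog_arm([
  {"translation":[0,0,-0.03],"spin":0,"gripper":0.01},
  {"translation":[0,0,0],"spin":0,"gripper":0.01},
  {"translation":[0,0,0],"spin":0,"gripper":0.01},
])

```text
time_s: 4.68
position: [0.4319, -0.2935, 0.0799]
eef_rot: [3.139, -0.001, 0.369]
ft_force: [0.3, -0.2, -0.4]
gripper_width: 0.0182
gripper_force: 58.8
```

Emit:
jog_arm([
  {"translation":[-0.009,-0.0105,-0.02],"spin":0,"gripper":0.01},
  {"translation":[0,0,-0.02],"spin":0,"gripper":0.01},
  {"translation":[0,0,0],"spin":0,"gripper":0.01},
  {"translation":[0,0,0],"spin":0,"gripper":0.01},
])

```text
time_s: 5.18
position: [0.4233, -0.3041, 0.0402]
eef_rot: [3.139, -0.001, 0.369]
ft_force: [-0.7, -0.4, -0.7]
gripper_width: 0.0182
gripper_force: 58.8
```

```bash
python3 look.py scene 80 240 90 80 7 c5
```

```text
5.175 [ 0.42327232 -0.3041395   0.04019024] [ 3.13865611e+00 -1.42728668e-03  3.69403958e-01] 0.018164212360846303
[array([295., 318.]), array([346., 281.])]
```

View pics/c5.png

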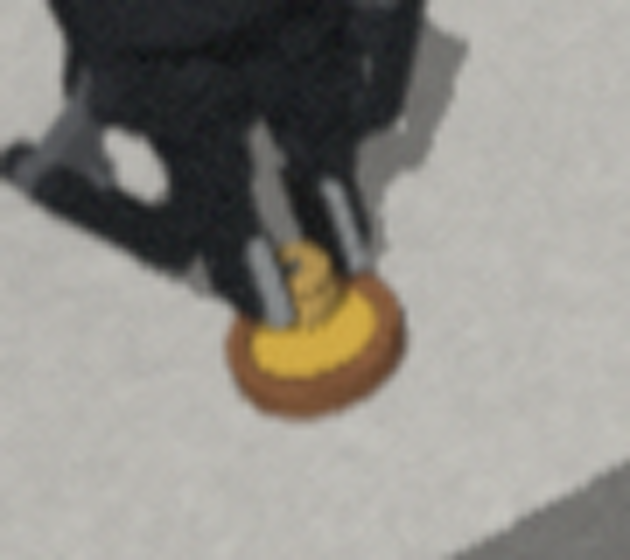

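The weight hangs over the well: its projected landing is about (320,335) against the felt centre (315,335). I'll lower it gently.

Emit:
jog_arm([
  {"translation":[-0.001,0,-0.01],"spin":0,"gripper":0.01},
  {"translation":[0,0,-0.002],"spin":0,"gripper":0.01},
  {"translation":[0,0,0],"spin":0,"gripper":0.01},
  {"translation":[0,0,0],"spin":0,"gripper":0.01},
])

```text
time_s: 5.72
position: [0.4213, -0.3036, 0.0275]
eef_rot: [3.141, -0.0, 0.369]
ft_force: [-2.5, 2.0, 7.6]
gripper_width: 0.0185
gripper_force: 59.7
```

Emit:
jog_arm([
  {"translation":[0,0,-0.001],"spin":0,"gripper":0.01},
  {"translation":[0,0,0],"spin":0,"gripper":0.01},
])

```text
time_s: 5.98
position: [0.4214, -0.3037, 0.0275]
eef_rot: [-3.141, 0.0, 0.369]
ft_force: [-3.4, 4.3, 14.4]
gripper_width: 0.018
gripper_force: 60.3
```

Emit:
jog_arm([
  {"translation":[0,0,-0.001],"spin":0,"gripper":0.01},
  {"translation":[0,0,0],"spin":0,"gripper":0.01},
])

```text
time_s: 6.22
position: [0.4215, -0.3037, 0.0274]
eef_rot: [-3.141, 0.001, 0.369]
ft_force: [-6.3, 4.1, 19.2]
gripper_width: 0.0181
gripper_force: 60.9
```

Emit:
jog_arm([
  {"translation":[0,0,0.0018],"spin":0,"gripper":0.01},
  {"translation":[0,0,0],"spin":0,"gripper":0.026},
  {"translation":[0,0,0],"spin":0,"gripper":0.034},
  {"translation":[0,0,0.005],"spin":0,"gripper":0.034},
  {"translation":[0,0,0.05],"spin":0,"gripper":0.045},
  {"translation":[0,0,0.05],"spin":0,"gripper":0.045},
  {"translation":[0,0,0.05],"spin":0,"gripper":0.045},
  {"translation":[0,0,0],"spin":0,"gripper":0.045},
])

```text
time_s: 7.22
position: [0.4238, -0.306, 0.1868]
eef_rot: [3.131, -0.005, 0.369]
ft_force: [-0.1, -0.6, -0.4]
gripper_width: 0.0448
gripper_force: 0.0
```

```bash
python3 - <<'E'
from h import *
print(get_obs()["position"])
s=get_image("scene")[:,:,::-1].copy()
cv2.imwrite("pics/c6.png",np.hstack([crop(s,90,255,70,60,5),crop(s,233,245,90,60,5)]))
E
```

```text
[ 0.42381323 -0.3059951   0.18682726]
```

View pics/c6.png

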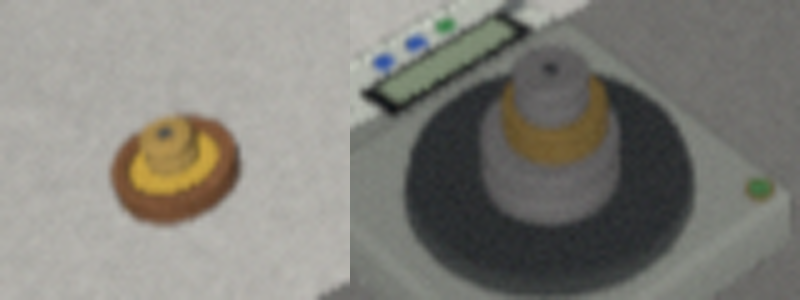

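The 50 g lies flat in its case at (165,150). The 100 g top centre is at scene (273,259).

```bash
python3 - <<'E'
from h import *
print(atz("scene",273,259,.1125))
d=np.array([.523,-.3,0]);d/=np.linalg.norm(d)
print(atz("scene",274,245+33,.0775)-d*.021, atz("scene",273.2,245+44.2,.052)-d*.028)
E
```

```text
[ 0.61040036 -0.04623176  0.1125    ]
[ 0.60730812 -0.04359845  0.0775    ] [ 0.60527902 -0.04508424  0.052     ]
```

Emit:
jog_arm([
  {"translation":[0.0372,0.0522,0],"spin":0,"gripper":0.05},
  {"translation":[0.0372,0.0522,0],"spin":0,"gripper":0.05},
  {"translation":[0.0372,0.0522,0],"spin":0,"gripper":0.05},
  {"translation":[0.0372,0.0522,0],"spin":0,"gripper":0.05},
  {"translation":[0.0372,0.0522,0],"spin":0,"gripper":0.05},
  {"translation":[0,0,-0.03],"spin":0,"gripper":0.05},
  {"translation":[0,0,0],"spin":0,"gripper":0.05},
  {"translation":[0,0,0],"spin":0,"gripper":0.05},
])

```text
time_s: 8.28
position: [0.6011, -0.0491, 0.15]
eef_rot: [-3.14, 0.002, 0.368]
ft_force: [0.6, -0.2, -0.1]
gripper_width: 0.0499
gripper_force: 0.0
```

Emit:
jog_arm([
  {"translation":[0.009,0.003,0],"spin":0,"gripper":0.05},
  {"translation":[0,0,-0.02],"spin":0,"gripper":0.05},
  {"translation":[0,0,-0.0195],"spin":0,"gripper":0.05},
  {"translation":[0,0,0],"spin":0,"gripper":0.03},
  {"translation":[0,0,0],"spin":0,"gripper":0.015},
  {"translation":[0,0,0],"spin":0,"gripper":0.015},
  {"translation":[0,0,0],"spin":0,"gripper":0.015},
  {"translation":[0,0,0],"spin":0,"gripper":0.015},
])

```text
time_s: 9.28
position: [0.6115, -0.0458, 0.112]
eef_rot: [3.141, -0.001, 0.369]
ft_force: [0.4, -0.1, -0.7]
gripper_width: 0.027
gripper_force: 59.1
```

Emit:
jog_arm([
  {"translation":[0,0,0.015],"spin":0,"gripper":0.015},
  {"translation":[0,0,0.03],"spin":0,"gripper":0.015},
  {"translation":[-0.009,0.055,0],"spin":0,"gripper":0.015},
  {"translation":[-0.009,0.055,0],"spin":0,"gripper":0.015},
  {"translation":[-0.009,0.055,0],"spin":0,"gripper":0.015},
  {"translation":[-0.009,0.055,0],"spin":0,"gripper":0.015},
  {"translation":[-0.009,0.055,0],"spin":0,"gripper":0.015},
  {"translation":[-0.009,0.055,0],"spin":0,"gripper":0.015},
])

```text
time_s: 10.28
position: [0.5574, 0.2862, 0.1583]
eef_rot: [3.141, -0.002, 0.369]
ft_force: [0.4, 0.3, -1.2]
gripper_width: 0.0273
gripper_force: 59.3
```

Emit:
jog_arm([
  {"translation":[0,0,-0.04],"spin":0,"gripper":0.015},
  {"translation":[0,0,-0.04],"spin":0,"gripper":0.015},
  {"translation":[0,0,0],"spin":0,"gripper":0.015},
  {"translation":[0,0,0],"spin":0,"gripper":0.015},
])

```text
time_s: 10.78
position: [0.5586, 0.2846, 0.0786]
eef_rot: [3.142, -0.003, 0.368]
ft_force: [0.1, -0.0, -0.5]
gripper_width: 0.0273
gripper_force: 59.3
```

Emit:
jog_arm([
  {"translation":[0,0.001,-0.03],"spin":0,"gripper":0.015},
  {"translation":[0,0,-0.014],"spin":0,"gripper":0.015},
  {"translation":[0,0,-0.004],"spin":0,"gripper":0.015},
  {"translation":[0,0,0],"spin":0,"gripper":0.015},
  {"translation":[0,0,0],"spin":0,"gripper":0.015},
])

```text
time_s: 11.4
position: [0.5582, 0.2856, 0.0298]
eef_rot: [-3.142, -0.002, 0.369]
ft_force: [0.5, -0.4, -0.4]
gripper_width: 0.0275
gripper_force: 59.3
```

```bash
python3 look.py scene 340 185 80 60 7 c7
```

```text
11.4 [0.55820362 0.28555266 0.02982208] [-3.14157543e+00 -2.09944485e-03  3.68691790e-01] 0.027454723205105624
[array([279., 291.]), array([315., 251.])]
```

View pics/c7.png

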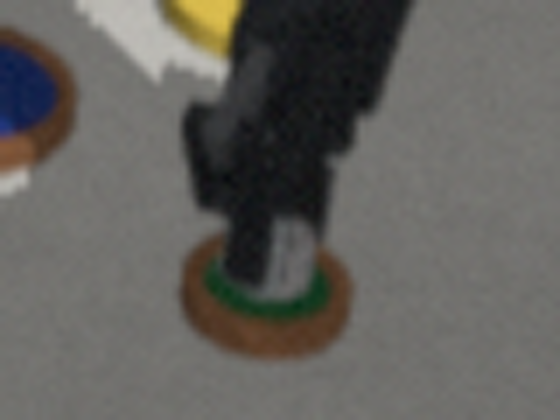

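The 100 g sits centrally over the green well at (275,285). I'll lower it to contact.

Emit:
jog_arm([
  {"translation":[0,0,-0.0015],"spin":0,"gripper":0.015},
  {"translation":[0,0,-0.001],"spin":0,"gripper":0.015},
  {"translation":[0,0,0],"spin":0,"gripper":0.015},
])

```text
time_s: 11.82
position: [0.5571, 0.2852, 0.026]
eef_rot: [3.142, 0.0, 0.369]
ft_force: [0.5, -0.5, -1.7]
gripper_width: 0.0278
gripper_force: 59.3
```

Emit:
jog_arm([
  {"translation":[0,0,-0.001],"spin":0,"gripper":0.015},
  {"translation":[0,0,0],"spin":0,"gripper":0.015},
])

```text
time_s: 12.08
position: [0.5572, 0.2852, 0.025]
eef_rot: [-3.142, 0.0, 0.369]
ft_force: [-0.2, 0.5, -1.2]
gripper_width: 0.027
gripper_force: 59.3
```

Emit:
jog_arm([
  {"translation":[0,0,-0.001],"spin":0,"gripper":0.015},
  {"translation":[0,0,0],"spin":0,"gripper":0.015},
])

```text
time_s: 12.32
position: [0.5574, 0.2853, 0.0244]
eef_rot: [3.142, -0.0, 0.369]
ft_force: [-0.8, -0.3, 0.5]
gripper_width: 0.0275
gripper_force: 59.6
```

Emit:
jog_arm([
  {"translation":[0,0,-0.0007],"spin":0,"gripper":0.015},
  {"translation":[0,0,0],"spin":0,"gripper":0.015},
])

```text
time_s: 12.58
position: [0.5575, 0.2853, 0.0244]
eef_rot: [3.142, -0.0, 0.369]
ft_force: [-2.0, -1.0, 4.5]
gripper_width: 0.0271
gripper_force: 60.0
```

Emit:
jog_arm([
  {"translation":[0,0,0.0005],"spin":0,"gripper":0.035},
  {"translation":[0,0,0],"spin":0,"gripper":0.042},
  {"translation":[0,0,0],"spin":0,"gripper":0.042},
  {"translation":[0,0,0.006],"spin":0,"gripper":0.042},
  {"translation":[0,0,0.04],"spin":0,"gripper":0.05},
  {"translation":[0,0,0.05],"spin":0,"gripper":0.06},
  {"translation":[0,0,0.05],"spin":0,"gripper":0.066},
])

```text
time_s: 13.45
position: [0.5571, 0.2852, 0.1715]
eef_rot: [-3.142, 0.0, 0.369]
ft_force: [0.9, 0.1, -0.2]
gripper_width: 0.0661
gripper_force: 0.0
```

Emit:
jog_arm([
  {"translation":[0.0084,-0.0548,0],"spin":0,"gripper":0.066},
  {"translation":[0.0084,-0.0548,0],"spin":0,"gripper":0.066},
  {"translation":[0.0084,-0.0548,0],"spin":0,"gripper":0.066},
  {"translation":[0.0084,-0.0548,0],"spin":0,"gripper":0.066},
  {"translation":[0.0084,-0.0548,0],"spin":0,"gripper":0.066},
  {"translation":[0.0084,-0.0548,0],"spin":0,"gripper":0.066},
  {"translation":[0,0,-0.03],"spin":0,"gripper":0.066},
  {"translation":[0,0,0],"spin":0,"gripper":0.066},
])

```text
time_s: 14.45
position: [0.6053, -0.0439, 0.1375]
eef_rot: [-3.138, 0.005, 0.367]
ft_force: [-0.4, -0.1, -0.5]
gripper_width: 0.0658
gripper_force: 0.0
```

```bash
python3 - <<'E'
from h import *
print(get_obs()["position"])
s=get_image("scene")[:,:,::-1].copy()
cv2.imwrite("pics/c8.png",np.hstack([crop(s,350,200,60,70,5),crop(s,233,240,90,70,5)]))
E
```

```text
[ 0.60530309 -0.04394333  0.1374631 ]
```

View pics/c8.png

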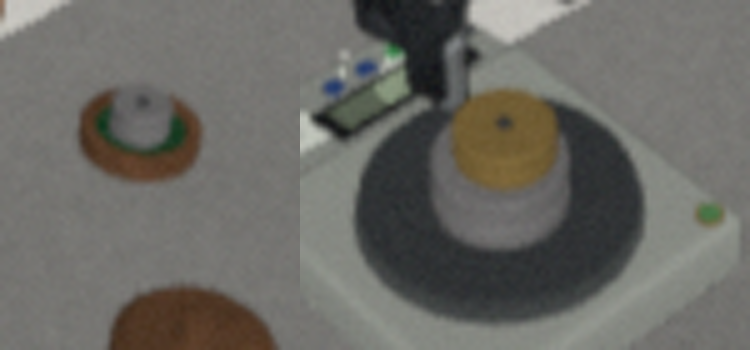

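The 100 g is flat in the green well at (143,125). The 200 g top centre mark is at crop (504,123), which is scene (273.8,264.6).

```bash
python3 - <<'E'
from h import *
print(atz("scene",273.8,264.6,.0945))
E
```

```text
[ 0.60861664 -0.04382092  0.0945    ]
```

Emit:
jog_arm([
  {"translation":[0.003,0,0],"spin":0,"gripper":0.066},
  {"translation":[0,0,-0.025],"spin":0,"gripper":0.066},
  {"translation":[0,0,-0.0205],"spin":0,"gripper":0.066},
  {"translation":[0,0,0],"spin":0,"gripper":0.05},
  {"translation":[0,0,0],"spin":0,"gripper":0.03},
  {"translation":[0,0,0],"spin":0,"gripper":0.025},
  {"translation":[0,0,0],"spin":0,"gripper":0.025},
  {"translation":[0,0,0],"spin":0,"gripper":0.025},
])

```text
time_s: 15.5
position: [0.6107, -0.0436, 0.0946]
eef_rot: [3.141, -0.0, 0.369]
ft_force: [-0.2, 0.8, -1.1]
gripper_width: 0.0387
gripper_force: 60.4
```

Emit:
jog_arm([
  {"translation":[0,0,0.015],"spin":0,"gripper":0.025},
  {"translation":[0,0,0.03],"spin":0,"gripper":0.025},
  {"translation":[-0.0076,-0.0531,0],"spin":0,"gripper":0.025},
  {"translation":[-0.0076,-0.0531,0],"spin":0,"gripper":0.025},
  {"translation":[-0.0076,-0.0531,0],"spin":0,"gripper":0.025},
  {"translation":[-0.0076,-0.0531,0],"spin":0,"gripper":0.025},
  {"translation":[-0.0076,-0.0531,0],"spin":0,"gripper":0.025},
  {"translation":[0,0,0],"spin":0,"gripper":0.025},
])

```text
time_s: 16.5
position: [0.5723, -0.3139, 0.1412]
eef_rot: [3.138, -0.001, 0.364]
ft_force: [0.2, 0.3, -2.3]
gripper_width: 0.0383
gripper_force: 60.7
```

Emit:
jog_arm([
  {"translation":[0,0,-0.04],"spin":0,"gripper":0.025},
  {"translation":[0,0,-0.04],"spin":0,"gripper":0.025},
  {"translation":[0,0,0],"spin":0,"gripper":0.025},
  {"translation":[0,0,0],"spin":0,"gripper":0.025},
])

```text
time_s: 17.0
position: [0.5738, -0.3091, 0.0612]
eef_rot: [3.14, -0.001, 0.369]
ft_force: [0.8, 0.3, -1.0]
gripper_width: 0.0388
gripper_force: 60.9
```

Emit:
jog_arm([
  {"translation":[0,0,-0.02],"spin":0,"gripper":0.025},
  {"translation":[0,0,-0.009],"spin":0,"gripper":0.025},
  {"translation":[0,0,-0.0025],"spin":0,"gripper":0.025},
  {"translation":[0,0,0],"spin":0,"gripper":0.025},
  {"translation":[0,0,0],"spin":0,"gripper":0.025},
])

```text
time_s: 17.62
position: [0.573, -0.3093, 0.0282]
eef_rot: [3.141, -0.001, 0.369]
ft_force: [0.9, 0.7, -1.5]
gripper_width: 0.039
gripper_force: 61.0
```

```bash
python3 look.py scene 100 290 90 80 7 c9
```

```text
17.625 [ 0.57302041 -0.30934808  0.02822989] [ 3.14073080e+00 -6.07552116e-04  3.68785671e-01] 0.03895233627526537
[array([274., 392.]), array([390., 292.])]
```

View pics/c9.png

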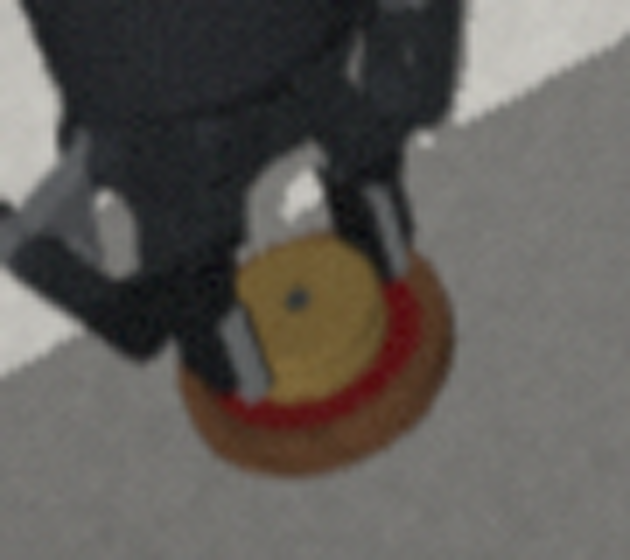

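The 200 g is inside the red well with a margin all round. I'll lower it to contact.

Emit:
jog_arm([
  {"translation":[0,0,-0.001],"spin":0,"gripper":0.025},
  {"translation":[0,0,0],"spin":0,"gripper":0.025},
])

```text
time_s: 17.92
position: [0.5729, -0.3093, 0.0271]
eef_rot: [3.141, -0.0, 0.369]
ft_force: [-0.5, -0.1, -1.0]
gripper_width: 0.0386
gripper_force: 61.2
```

Emit:
jog_arm([
  {"translation":[0,0,-0.001],"spin":0,"gripper":0.025},
  {"translation":[0,0,0],"spin":0,"gripper":0.025},
])

```text
time_s: 18.18
position: [0.5729, -0.3093, 0.027]
eef_rot: [3.141, -0.0, 0.369]
ft_force: [-2.3, 0.6, 5.6]
gripper_width: 0.0386
gripper_force: 61.7
```

Emit:
jog_arm([
  {"translation":[0,0,0.0005],"spin":0,"gripper":0.048},
  {"translation":[0,0,0],"spin":0,"gripper":0.056},
  {"translation":[0,0,0],"spin":0,"gripper":0.056},
  {"translation":[0,0,0.006],"spin":0,"gripper":0.056},
  {"translation":[0,0,0.04],"spin":0,"gripper":0.07},
  {"translation":[0,0,0.05],"spin":0,"gripper":0.0854},
  {"translation":[0,0,0.03],"spin":0,"gripper":0.0854},
])

```text
time_s: 19.05
position: [0.574, -0.31, 0.1562]
eef_rot: [3.138, -0.003, 0.369]
ft_force: [1.0, -0.8, 0.3]
gripper_width: 0.0854
gripper_force: 0.0
```

Emit:
jog_arm([
  {"translation":[0.0066,0.053,0],"spin":0,"gripper":0.0854},
  {"translation":[0.0066,0.053,0],"spin":0,"gripper":0.0854},
  {"translation":[0.0066,0.053,0],"spin":0,"gripper":0.0854},
  {"translation":[0.0066,0.053,0],"spin":0,"gripper":0.0854},
  {"translation":[0.0066,0.053,0],"spin":0,"gripper":0.0854},
  {"translation":[0,0,0],"spin":0,"gripper":0.0854},
  {"translation":[0,0,0],"spin":0,"gripper":0.0854},
])

```text
time_s: 19.92
position: [0.6058, -0.0442, 0.1527]
eef_rot: [3.141, -0.0, 0.37]
ft_force: [-0.2, -0.2, -0.6]
gripper_width: 0.0853
gripper_force: 0.0
```

```bash
python3 - <<'E'
from h import *
print(get_obs()["position"])
s=get_image("scene")[:,:,::-1].copy()
cv2.imwrite("pics/c10.png",np.hstack([crop(s,115,305,60,70,5),crop(s,233,240,90,70,5)]))
E
```

```text
[ 0.60575184 -0.04416812  0.15274021]
```

View pics/c10.png

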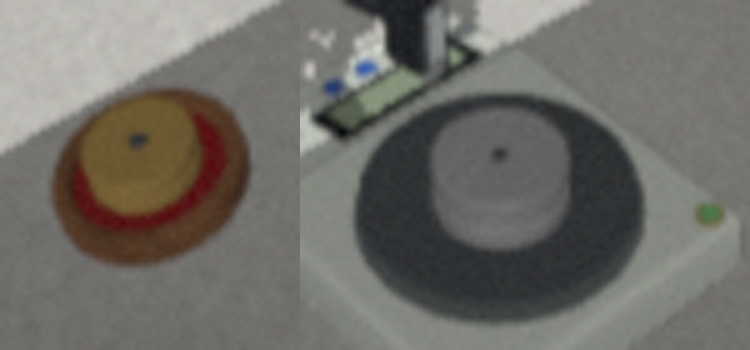

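```bash
python3 - <<'E'
from h import *
print(atz("scene",142.6,333,.027),atz("scene",273,270.6,.0775))
for c,r,z in(((.572,-.3095),.029,.010),((.572,-.3095),.036,.014),((.572,-.3095),.021,.010),((.572,-.3095),.021,.027)):
  a=np.linspace(0,2*np.pi,60);q=np.array([proj("scene",[c[0]+r*np.cos(t),c[1]+r*np.sin(t),z]) for t in a]); q=(q-[115,305])*5
  print(z,r,q.min(0).round(),q.max(0).round())
E
```

```text
[ 0.57132082 -0.30954827  0.027     ] [ 0.60733948 -0.04536093  0.0775    ]
0.01 0.029 [ 69. 106.] [226. 236.]
0.014 0.036 [47. 84.] [243. 246.]
0.01 0.021 [ 91. 123.] [205. 217.]
0.027 0.021 [81. 95.] [196. 189.]
```

All flat and centred: the 200 g mark gives (0.571,-0.310), the case centre. The 500 g is at (0.607,-0.045).

Emit:
jog_arm([
  {"translation":[0.0015,-0.001,0],"spin":0,"gripper":0.0854},
  {"translation":[0,0,-0.04],"spin":0,"gripper":0.0854},
  {"translation":[0,0,-0.03],"spin":0,"gripper":0.0854},
  {"translation":[0,0,-0.0145],"spin":0,"gripper":0.0854},
  {"translation":[0,0,0],"spin":0,"gripper":0.065},
  {"translation":[0,0,0],"spin":0,"gripper":0.05},
  {"translation":[0,0,0],"spin":0,"gripper":0.035},
  {"translation":[0,0,0],"spin":0,"gripper":0.035},
])

```text
time_s: 20.98
position: [0.6086, -0.0455, 0.0697]
eef_rot: [3.139, -0.003, 0.369]
ft_force: [0.5, -0.7, 4.0]
gripper_width: 0.0537
gripper_force: 64.4
```

Emit:
jog_arm([
  {"translation":[0,0,0],"spin":0,"gripper":0.035},
  {"translation":[0,0,0],"spin":0,"gripper":0.035},
])

```text
time_s: 21.22
position: [0.6086, -0.0455, 0.0697]
eef_rot: [3.14, -0.003, 0.369]
ft_force: [0.0, -1.1, 5.2]
gripper_width: 0.0536
gripper_force: 64.7
```

Emit:
jog_arm([
  {"translation":[0,0,0.01],"spin":0,"gripper":0.035},
  {"translation":[0,0,0.025],"spin":0,"gripper":0.035},
  {"translation":[0,0,0.025],"spin":0,"gripper":0.035},
  {"translation":[-0.0287,0.0449,0],"spin":0,"gripper":0.035},
  {"translation":[-0.0287,0.0449,0],"spin":0,"gripper":0.035},
  {"translation":[-0.0287,0.0449,0],"spin":0,"gripper":0.035},
  {"translation":[-0.0287,0.0449,0],"spin":0,"gripper":0.035},
  {"translation":[-0.0287,0.0449,0],"spin":0,"gripper":0.035},
])

```text
time_s: 22.22
position: [0.4606, 0.1805, 0.1265]
eef_rot: [-3.141, 0.003, 0.369]
ft_force: [0.8, 0.5, -4.6]
gripper_width: 0.0533
gripper_force: 64.7
```

Emit:
jog_arm([
  {"translation":[-0.0287,0.0449,0],"spin":0,"gripper":0.035},
  {"translation":[-0.0287,0.0449,0],"spin":0,"gripper":0.035},
  {"translation":[0,0,-0.03],"spin":0,"gripper":0.035},
  {"translation":[0,0,-0.03],"spin":0,"gripper":0.035},
  {"translation":[0,0,0],"spin":0,"gripper":0.035},
  {"translation":[0,0,0],"spin":0,"gripper":0.035},
])

```text
time_s: 22.98
position: [0.4061, 0.2691, 0.0681]
eef_rot: [-3.142, 0.001, 0.369]
ft_force: [0.7, -0.3, -4.7]
gripper_width: 0.0534
gripper_force: 65.3
```

Contact is expected near z 0.0277. I'll lower to about 0.031.

Emit:
jog_arm([
  {"translation":[0.001,0,-0.025],"spin":0,"gripper":0.035},
  {"translation":[0,0,-0.01],"spin":0,"gripper":0.035},
  {"translation":[0,0,-0.0025],"spin":0,"gripper":0.035},
  {"translation":[0,0,0],"spin":0,"gripper":0.035},
  {"translation":[0,0,0],"spin":0,"gripper":0.035},
])

```text
time_s: 23.6
position: [0.408, 0.2695, 0.0312]
eef_rot: [-3.141, -0.002, 0.369]
ft_force: [-0.1, 0.3, -4.1]
gripper_width: 0.0539
gripper_force: 65.6
```

```bash
python3 look.py scene 290 155 90 75 7 c11
```

```text
23.6 [0.40797952 0.2695498  0.03123633] [-3.14146194e+00 -1.61987811e-03  3.68735528e-01] 0.053854981508226187
[array([308., 315.]), array([381., 248.])]
```

View pics/c11.png

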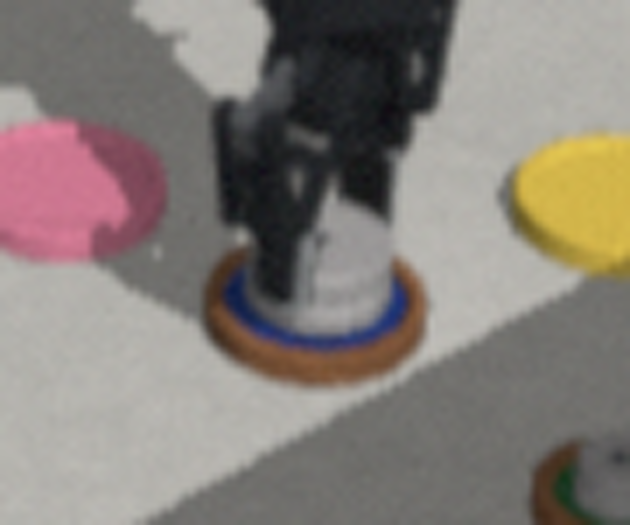

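The 500 g (centre ≈ (319,300)) is centred on the blue felt (≈ (317,305)). I'll lower it.

Emit:
jog_arm([
  {"translation":[0,0,-0.0015],"spin":0,"gripper":0.035},
  {"translation":[0,0,-0.001],"spin":0,"gripper":0.035},
  {"translation":[0,0,0],"spin":0,"gripper":0.035},
])

```text
time_s: 24.02
position: [0.4071, 0.2691, 0.0278]
eef_rot: [3.142, 0.0, 0.369]
ft_force: [0.5, 0.4, -4.2]
gripper_width: 0.0538
gripper_force: 65.6
```

Emit:
jog_arm([
  {"translation":[0,0,-0.001],"spin":0,"gripper":0.035},
  {"translation":[0,0,0],"spin":0,"gripper":0.035},
])

```text
time_s: 24.28
position: [0.4072, 0.2692, 0.0277]
eef_rot: [3.141, 0.001, 0.369]
ft_force: [-4.0, -1.7, 4.8]
gripper_width: 0.0536
gripper_force: 66.5
```

Contact. I'll release and withdraw.

Emit:
jog_arm([
  {"translation":[0,0,0.0004],"spin":0,"gripper":0.06},
  {"translation":[0,0,0],"spin":0,"gripper":0.072},
  {"translation":[0,0,0],"spin":0,"gripper":0.074},
  {"translation":[0,0,0.006],"spin":0,"gripper":0.074},
  {"translation":[0,0,0.04],"spin":0,"gripper":0.08},
  {"translation":[0,0,0.06],"spin":0,"gripper":0.08},
  {"translation":[0,0,0.06],"spin":0,"gripper":0.08},
  {"translation":[0,0,0.02],"spin":0,"gripper":0.08},
])

```text
time_s: 25.28
position: [0.4099, 0.2705, 0.219]
eef_rot: [-3.141, -0.01, 0.369]
ft_force: [0.3, -0.5, -0.8]
gripper_width: 0.08
gripper_force: 0.0
```

```bash
python3 - <<'E'
from h import *
print(get_obs()["position"])
s=get_image("scene")[:,:,::-1].copy()
cv2.imwrite("pics/c12.png",crop(s,90,165,330,215,2))
E
```

```text
[0.40987189 0.27052662 0.21904194]
```

View pics/c12.png

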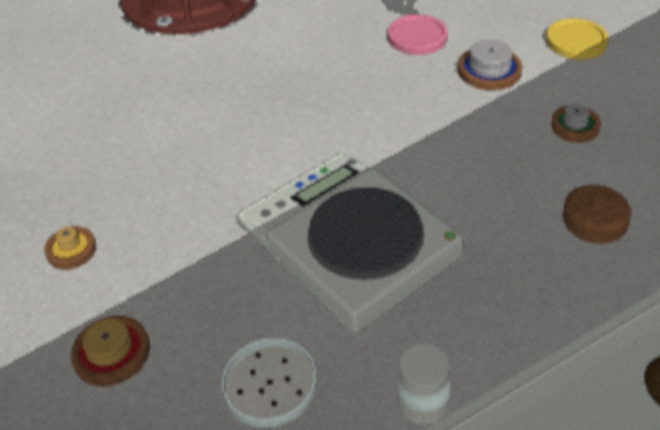

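All four weights lie flat in their wells: 500 g (490,62), 100 g (576,120), 50 g (70,243), 200 g (108,345). The pan is empty and the Petri dish is undisturbed.

```bash
python3 -c "
from cell import *
print(finish_job())"
```

```text
the job is handed in; nothing more can be done
None
```

All four weights are back in their own cases, flat on the felt, and the Petri dish was not touched; I handed the job in at about 25 s of the 96 s allowed.

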